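# Bin the empty vial and ease the spring flap shut

## Task

Drop the empty little vial, the smallest of the three upright containers on the left of the bench, into the open waste bin. Then take the bin's sprung flap by its bar handle and ease it down until it is fully shut, without letting it slam, and let go.

Things in the scene. Friction and masses are not known exactly. Their poses are not given: they have to be found in the camera images.
- vial_mid (a point): Centre (half-way up, 25 mm above its foot) of the empty vial: squat, upright, whitish with a white ribbed cap, 35 mm across, 50 mm tall, 50 g, loose. The smallest of three upright round containers left of the bin, which stand in any order (the others: a white jar 51 across, 75 tall; a slim green bottle 46 across, 120 tall).
- waste_bin: White metal waste bin with a steel flap, fixed to the bench. Outside 90 (its x) x 130 (its y) x 100 mm tall, walls 4 mm, hollow, open at the top while the flap is open. Origin at the centre of its underside; z up; its front (-x) faces roughly towards the robot. The flap's hinge runs along the bin's y at x = +45, z = 102 mm (rear top edge).
- flap (a joint): Flap angle about the hinge, rad: 0 shut (level), 1.92 fully open: as at the start, leaning back on its stop, held by its weight. Pulled forward below about 1.75, spring and weight carry it shut and it slams if let go; the pull at the handle grows to about 2 N near shut. Flap plate 90 mm from hinge to front edge, 126 wide, 3 thick, 0.35 kg.
- flap_handle (a point): Middle of the flap's round bar handle, 12 mm thick, 104 long, parallel to the hinge, with an arm at each end; it can turn between finger pads. In the bin's frame at flap angle q (mm): x = 45 - 135 cos q + 24 sin q, z = 102 + 135 sin q + 24 cos q (45 out past the flap's front edge, 24 above its plane). Gripped from above at any angle, fingers closing along the bin's x.
There are look-alikes about, which are no part of the job. What is shaped like the part that bears vial_mid but turquoise or yellow is not meant.

How it is judged:
On the way, in this order (a step that is already met when the one before it is completed fails the run):
1. the vial lies inside the bin while the flap is still open (x of vial_mid in the frame of waste_bin between -0.042 and 0.042 m and y of vial_mid in the frame of waste_bin between -0.062 and 0.062 m and height (world z) of vial_mid below 0.085 m and value of joint flap above 0.7 rad), for 0.2 s.
2. the flap is shut (value of joint flap below 0.06 rad), for 0.2 s.
At the end, for the whole second after the job is handed in: The vial lies inside the bin (its centre within the walls and below the rim) and the flap is shut to within 0.06 rad (3.5 degrees) (x of vial_mid in the frame of waste_bin between -0.042 and 0.042 m and y of vial_mid in the frame of waste_bin between -0.062 and 0.062 m and height (world z) of vial_mid below 0.085 m and value of joint flap below 0.06 rad); the robot touches nothing.
It fails at once if the flap slams: it swings shut faster than 4.5 rad/s (0.6 m/s at the handle, as when let go some 15 mm above shut) (velocity of joint flap below -4.5 rad/s).
It also fails if it takes over 69 s, if anything falls off the work surface, if the arm or the gripper's body presses on something with over 40 N, if the wrist force passes 120 N, or if a joint passes its speed limit or range.

## Robot

A 7-joint arm with a two-finger parallel gripper is mounted at the origin on a cart in front of the work surface, level with it; the furniture and walls round the work are solid. World frame = base frame: x ahead of the robot, y to its left, z up, the work surface at z = 0. Lengths are in m, angles in rad, forces in N, time in s.
With the tool pointing down it reaches from about 0.35 to 0.9 m from the base axis. Payload 8.1 kg.
Tool frame: the origin (TCP) lies midway between the tips of the shut fingers; the grasp point (between the pads) lies 19 mm behind it; z points along the fingers, y is the line along which they close (so a half turn about z gives the same grasp; the last joint's range is limited). The gripper opens to 92 mm and grips with 3 to 60 N. Pads are 19 mm wide; open, the fingers measure 130 mm over their backs; the gripper's body (75 mm by 190 mm) begins 47 mm behind the grasp point.
Start: joints at [-1.438, 0.434, 0.025, 1.573, -0.012, 1.134, -0.075], TCP at [0.146, 0.608, 0.202] pointing down, gripper open.
Joint ranges: [-2.62, 2.62], [-0.44, 2.09], [-1.27, 1.32], [0.08, 2.57], [-1.32, 4.46], [0.12, 2], [-2.74, 2.74]. Speed limits (rad/s): [2.22, 2.22, 3.01, 3.01, 3.14, 3.14, 3.14].

## Interface

Orientations are given as a rotation vector (axis times angle).
In Python, from cell import observe, get_image, camera_model, sign_off, recognise, silhouettes gives the robot as it stands.
- The arm moves only by the tool apply_moves, never from a script. Its argument "motion" is a list of rows, each an object of numbers: "x", "y", "z": the shift along the world's x, y, z in cm; "yaw": the turn about the world's z in degrees; "hand": the opening, from -1 (shut) to 1 (fully open), so that 0 is half open. In form: [{"x": .., "y": .., "z": .., "yaw": .., "hand": ..}, ...]. A call has 1 to 10 rows; each row is the pose to reach, as a shift and turn from the pose commanded when the call began; what a row does not reach only later rows make up. A row lasts 1/8 s, in which the tool goes at most 62.5 mm and 10.7 degrees, less where a joint would pass 70% of its speed; a pose out of reach is approached as far as the arm can. A call with a gripper value outside its range is refused whole. The fingers move at their own pace and stop on an object; "newtons" is the grip in N (left out, the last holds). Time passes only in rows, so rows that repeat a pose let the fingers close. It gives the time, the measured TCP pose, the force, the opening and the grip force at its end, in the units of the state.
- observe(): the state, without advancing time (a new reading comes with each control period).
- get_image(name): name is "side" or "top"; returns the picture (400x640x3 uint8, blue, green, red); there is no depth.
- camera_model(name): a dict with "camera_matrix" (3x3 intrinsics, pixels), "T" (4x4, takes a point from camera to world coordinates). Camera axes: x right, y up, looking along -z (the intrinsics and any distortion apply to the point x, -y, -z); pixel columns grow to the right and rows downward; lengths in m; the calibration is good to about 2 mm. A picture is of the moment at which its call begins. camera_model takes no time and is no camera call.
- sign_off(): hands the job in; it is judged then, once.
Trained networks look in the newest picture that a camera, given by its name, has taken for a name from the list of things; names that differ only in an ending like _2 or _b are one class to them, and where a whole thing is asked for, a point or a joint stands for the part that bears it (a point fixed in the world has none). Each returns a list of dicts, best first, with "p" (0 to 1); they miss things now and then, are a little off and sometimes report something else, mostly with a low value. They report only what shows in the picture. A call takes as long as a camera call. They do not tell look-alikes from the thing itself.
- recognise(query, camera): "rect" ([left, top, right, bottom] in pixels, round what is visible of it).
- silhouettes(query, camera): "mask" (400x640 bool, what is visible of it) and "rect" ([left, top, right, bottom] in pixels, round what is visible of it).
The state is a dict: "clock": time; "joints": joint angles; "dq": joint speeds; "joint_efforts": joint torques, N m; "position": TCP position; "ee_rot": TCP orientation; "force": force on the tool from outside, world axes, zero at the start; "ft_torque": the same for the moment, N m; "width": opening from 0.0 (shut) to 1.0 (fully open); "gripper_force": force on a finger pad.
Only numpy, scipy, OpenCV 4.12 (cv2) and the standard library are available. Lean on these libraries where they do the work, as an engineer would, in place of code of your own. Each camera call takes 0.05 s, during which the arm holds its last target. There are 200 camera calls.

## Working session

There is one attempt and no reset: what is moved stays moved. The work goes in short steps, Python scripts to look and compute and a tool call to move; the robot and the scene stay as the last step left them, time stands still between calls to the robot, and variables do not carry over. Pictures are saved under pics/ and viewed, at most 11 in all, crops included, and the job is handed in when it is done.

Besides the shell and the picture viewer there is one more tool, called after "Emit:" in YAML: its name, and indented under it one key for each argument. apply_moves: Moves the arm, as the interface text tells. Its arguments: {"type":"object","properties":{"motion":{"type":"array","items":{"type":"object","properties":{"x":{"type":"number"},"y":{"type":"number"},"z":{"type":"number"},"yaw":{"type":"number"},"hand":{"type":"number"}}}},"newtons":{"type":"number"}},"required":["motion"]}

```bash
mkdir -p pics
python3 - <<'E'
from cell import *
import cv2
s=observe();print(s['clock'],s['position'],s['ee_rot'],s['width'])
for c in('side','top'):
    cv2.imwrite(f'pics/{c}0.png',get_image(c)); m=camera_model(c); print(m)
    for q in('vial_mid','waste_bin','flap','flap_handle'):
        print(c,q,[(round(float(r['p']),2),[int(v) for v in r['rect']]) for r in recognise(q,c)])
E
```

```text
0.0 [0.14595309 0.60716384 0.20166859] [-3.69586157e-01 -3.11975871e+00  2.39627886e-03] 1.00303254668764
{'camera_matrix': array([[369.32821363,   0.        , 314.03874352],
       [  0.        , 369.32821363, 202.00387523],
       [  0.        ,   0.        ,   1.        ]]), 'T': array([[ 0.9239235 ,  0.17680539, -0.33927161,  0.21826526],
       [-0.38244992,  0.44972331, -0.80714373, -0.61584201],
       [ 0.00987099,  0.87549346,  0.48312914,  0.51816863],
       [ 0.        ,  0.        ,  0.        ,  1.        ]])}
side vial_mid [(0.75, [305, 213, 324, 239]), (0.72, [254, 231, 271, 256])]
side waste_bin [(0.85, [333, 160, 438, 283])]
side flap [(0.8, [375, 162, 436, 239])]
side flap_handle [(0.88, [378, 159, 436, 242])]
{'camera_matrix': array([[459.17659138,   0.        , 315.36802555],
       [  0.        , 459.17659138, 200.56674204],
       [  0.        ,   0.        ,   1.        ]]), 'T': array([[-0.03625439,  0.97809518, -0.20497666,  0.29659659],
       [-0.99933918, -0.03494698,  0.00999604,  0.06775533],
       [ 0.00261377,  0.20520361,  0.97871582,  1.07924545],
       [ 0.        ,  0.        ,  0.        ,  1.        ]])}
top vial_mid [(0.78, [290, 193, 305, 205]), (0.46, [288, 224, 299, 238]), (0.46, [305, 251, 319, 266])]
top waste_bin [(0.98, [326, 91, 412, 209])]
top flap [(0.58, [343, 95, 412, 160]), (0.39, [325, 91, 410, 208])]
top flap_handle [(0.93, [342, 91, 415, 157])]
```

```bash
sleep 3; ls pics
```

```text
side0.png
top0.png
```

View pics/side0.png

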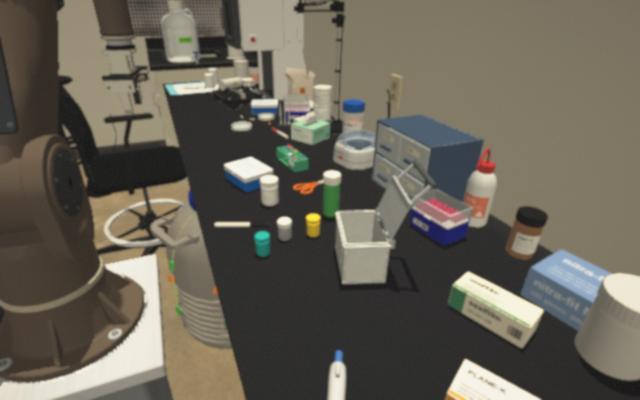

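View pics/top0.png

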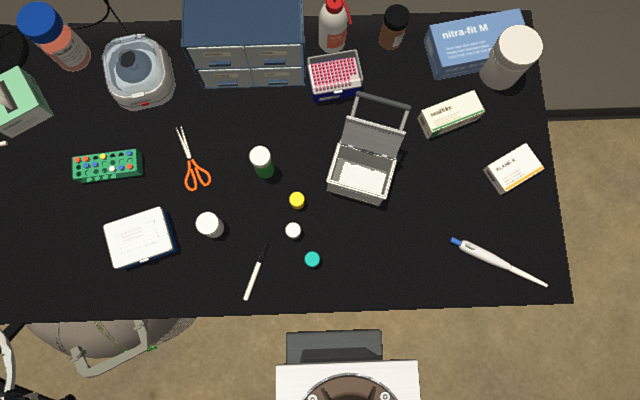

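The top view shows the white vial at about (293,231), yellow look-alike at (297,200), turquoise at (312,259), bin at about (362,175), and handle bar from (356,96) to (408,105). In the side view the vial is at (285,229) and the bin rim at about (362,225). I'll zoom in to get the bin corners.

```bash
cat > h.py <<'E'
import numpy as np
from cell import camera_model
M={c:camera_model(c) for c in('side','top')}
def proj(c,P):
    m=M[c];P=np.atleast_2d(P);q=(P-m['T'][:3,3])@m['T'][:3,:3]
    q=q*[1,-1,-1];u=q@m['camera_matrix'].T;return u[:,:2]/u[:,2:]
def atz(c,u,z):
    m=M[c];d=np.linalg.inv(m['camera_matrix'])@[u[0],u[1],1]
    d=m['T'][:3,:3]@(d*[1,-1,-1]);o=m['T'][:3,3];return o+d*(z-o[2])/d[2]
E
python3 - <<'E'
import cv2,numpy as np
from h import *
a=cv2.imread('pics/top0.png')[85:215,270:420];b=cv2.imread('pics/side0.png')[155:290,240:450]
a=cv2.resize(a,None,fx=4,fy=4,interpolation=3);b=cv2.resize(b,None,fx=3.6,fy=3.6,interpolation=3)
cv2.imwrite('pics/topc.png',a);cv2.imwrite('pics/sidec.png',b)
print(atz('top',(293.3,230),.05),atz('side',(285,220),.05),atz('side',(285,229),.025))
E
```

```text
[0.44602787 0.10953989 0.05      ] [0.44766371 0.10904118 0.05      ] [0.4466259  0.10815194 0.025     ]
```

```bash
sleep 1
```

```text
(no output)
```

View pics/topc.png

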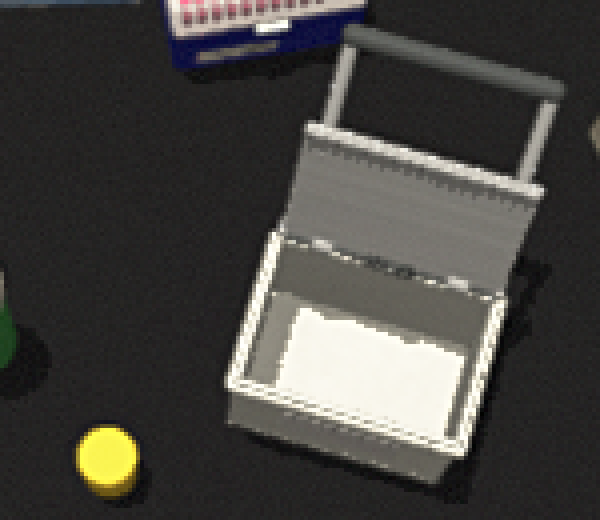

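View pics/sidec.png

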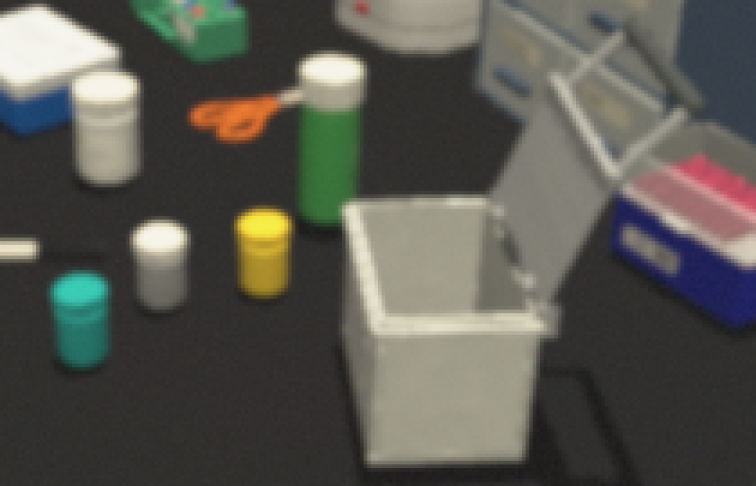

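The crops show the bin rim corners clearly in both views, plus both handle ends in the top view. I'll fit the bin pose and flap angle to them.

Run:
```python
from h import *
from scipy.optimize import least_squares
top={(-45,65,100):(228,383),(-45,-65,100):(466,452),(45,-65,100):(506,300),(45,65,100):(272,235)}
side={(-45,65,100):(347,205),(-45,-65,100):(377,328),(45,-65,100):(540,322),(45,65,100):(492,202),(-45,-65,0):(367,463),(45,-65,0):(527,460)}
ht=[(345,33),(564,90)]
T=lambda u:(np.array(u)+.5)/4-.5+[270,85]
S=lambda u:(np.array(u)+.5)/3.6-.5+[240,155]
def W(p,L):
    c,s=np.cos(p[2]),np.sin(p[2]);return np.array(L)/1e3@np.array([[c,s,0],[-s,c,0],[0,0,1]])+[p[0],p[1],0]
def H(q,y):return (45-135*np.cos(q)+24*np.sin(q),y,102+135*np.sin(q)+24*np.cos(q))
def f(p):
    r=[proj('top',W(p,[k]))[0]-T(v) for k,v in top.items()]
    r+=[proj('side',W(p,[k]))[0]-S(v) for k,v in side.items()]
    r+=[proj('top',W(p,[H(p[3],y)]))[0]-T(v) for y,v in zip((52,-52),ht)]
    return np.ravel(r)
s=least_squares(f,[.6,-.07,-.2,1.92],loss='soft_l1');p=s.x
print(p,np.degrees(p[2]));print(f(p).reshape(-1,2).round(1))
for q in (1.92,1.75,1.5,1,.5,.2,0): print(q,W(p,[H(q,0)]))
from cell import observe
from scipy.spatial.transform import Rotation as R
print(R.from_rotvec(observe()['ee_rot']).as_matrix().round(3))
for n,u in(('yellow',(297.5,198)),('turq',(312,258)),('jar',(207,222)),('bottle',(260,155))): print(n,atz('top',u,{'jar':.075,'bottle':.12}.get(n,.05)))
np.save('bin.npy',p)
```

```text
[ 0.56591602 -0.04855622 -0.32719942  1.96343292] -18.74714558292213
[[ 1.8  0.8]
 [-0.5  0.2]
 [-0.1  0.2]
 [ 2.1  0.4]
 [ 0.6 -1.1]
 [ 0.2 -1.6]
 [ 0.6 -1.3]
 [-0.2 -1.2]
 [ 0.6  0.4]
 [-1.1 -0.3]
 [ 3.4  0.3]
 [-1.4 -0.1]]
1.92 [[ 0.67362328 -0.08511192  0.22064055]]
1.75 [[ 0.65367793 -0.0783425   0.2305602 ]]
1.5 [[ 0.62215549 -0.06764382  0.23835952]]
1 [[ 0.55858144 -0.04606687  0.22856584]]
0.5 [[ 0.5072362  -0.02864036  0.18778443]]
0.2 [[ 0.48775421 -0.0220282   0.15234196]]
0 [[ 0.48069087 -0.01963091  0.126     ]]
[[-0.972  0.234  0.   ]
 [ 0.234  0.972 -0.   ]
 [-0.    -0.    -1.   ]]
yellow [0.51962743 0.09796521 0.05      ]
turq [0.38155082 0.06950266 0.05      ]
jar [0.46707751 0.29876713 0.075     ]
bottle [0.60319161 0.17485726 0.12      ]
```

Emit:
apply_moves:
  motion:
    - {"x": 6, "y": -10, "z": -1, "yaw": -1, "hand": 1}
    - {"x": 12, "y": -20, "z": -2, "yaw": -2, "hand": 1}
    - {"x": 18, "y": -30, "z": -3, "yaw": -4, "hand": 1}
    - {"x": 24, "y": -40, "z": -5, "yaw": -5, "hand": 1}
    - {"x": 30, "y": -49.8, "z": -6, "yaw": -5, "hand": 1}
    - {"x": 30.05, "y": -49.8, "z": -6, "yaw": -5, "hand": 1}
    - {"x": 30.05, "y": -49.8, "z": -6, "yaw": -5, "hand": 1}
    - {"x": 30.05, "y": -49.8, "z": -6, "yaw": -5, "hand": 1}
    - {"x": 30.05, "y": -49.8, "z": -6, "yaw": -5, "hand": 1}

```text
clock: 1.62
position: [0.4361, 0.1271, 0.1451]
ee_rot: [0.504, 3.1, 0.001]
force: [0.6, 0.7, 0.9]
width: 1.003
gripper_force: 0.0
```

Emit:
apply_moves:
  motion:
    - {"x": 0}
    - {"x": 0}
    - {"x": 0}

```text
schema error: expected keys x, y, z, yaw, hand
```

```bash
python3 -c "
from cell import *;s=observe();print(s['joints'],s['dq'].round(2) if hasattr(s['dq'],'round') else s['dq'],s['position'])"
```

```text
[-0.65143096  0.22080503  0.29885302  2.06710747 -0.08531884  0.86361754
  0.94411981] [ 0.88  0.25  0.32 -0.13 -0.18 -0.09  1.29] [0.43610458 0.12708394 0.14509268]
```

Emit:
apply_moves:
  motion:
    - {"x": 0, "y": 0, "z": 0, "yaw": 0, "hand": 1}
    - {"x": 0, "y": 0, "z": 0, "yaw": 0, "hand": 1}
    - {"x": 0, "y": 0, "z": 0, "yaw": 0, "hand": 1}

```text
clock: 2.0
position: [0.4345, 0.1301, 0.145]
ee_rot: [-0.501, -3.101, -0.001]
force: [-0.1, 0.8, 0.9]
width: 0.998
gripper_force: 0.0
```

Emit:
apply_moves:
  motion:
    - {"x": 1.2, "y": -2.1, "z": 0, "yaw": 0, "hand": 1}
    - {"x": 1.2, "y": -2.1, "z": 0, "yaw": 0, "hand": 1}
    - {"x": 1.2, "y": -2.1, "z": -4, "yaw": 0, "hand": 1}
    - {"x": 1.2, "y": -2.1, "z": -8, "yaw": 0, "hand": 1}
    - {"x": 1.2, "y": -2.1, "z": -11, "yaw": 0, "hand": 1}
    - {"x": 1.2, "y": -2.1, "z": -13.3, "yaw": 0, "hand": 1}
    - {"x": 1.2, "y": -2.1, "z": -13.3, "yaw": 0, "hand": 1}
    - {"x": 1.2, "y": -2.1, "z": -13.3, "yaw": 0, "hand": 1}

```text
clock: 3.0
position: [0.4472, 0.1086, 0.0126]
ee_rot: [0.504, 3.101, 0.001]
force: [0.3, 0.1, 0.3]
width: 0.996
gripper_force: 0.0
```

Emit:
apply_moves:
  newtons: 10
  motion:
    - {"x": 0, "y": 0, "z": 0, "yaw": 0, "hand": -1}
    - {"x": 0, "y": 0, "z": 0, "yaw": 0, "hand": -1}
    - {"x": 0, "y": 0, "z": 0, "yaw": 0, "hand": -1}
    - {"x": 0, "y": 0, "z": 0, "yaw": 0, "hand": -1}
    - {"x": 0, "y": 0, "z": 0, "yaw": 0, "hand": -1}
    - {"x": 0, "y": 0, "z": 0, "yaw": 0, "hand": -1}
    - {"x": 0, "y": 0, "z": 0, "yaw": 0, "hand": -1}

```text
clock: 3.88
position: [0.447, 0.1076, 0.0118]
ee_rot: [-0.505, -3.101, 0.0]
force: [0.3, -1.2, 0.2]
width: 0.355
gripper_force: 10.0
```

Emit:
apply_moves:
  motion:
    - {"x": 0, "y": 0, "z": 5, "yaw": 0, "hand": -1}
    - {"x": 0, "y": 0, "z": 10, "yaw": 0, "hand": -1}
    - {"x": 0, "y": 0, "z": 14.5, "yaw": 0, "hand": -1}
    - {"x": 3, "y": -4, "z": 14.5, "yaw": 0, "hand": -1}
    - {"x": 6, "y": -8, "z": 14.5, "yaw": 0, "hand": -1}
    - {"x": 9, "y": -12, "z": 14.5, "yaw": 0, "hand": -1}
    - {"x": 11.4, "y": -15.5, "z": 14.5, "yaw": 0, "hand": -1}
    - {"x": 11.4, "y": -15.5, "z": 14.5, "yaw": 0, "hand": -1}
    - {"x": 11.4, "y": -15.5, "z": 14.5, "yaw": 0, "hand": -1}

```text
clock: 5.0
position: [0.5605, -0.0469, 0.1565]
ee_rot: [-0.505, -3.1, -0.0]
force: [-0.3, 1.5, -0.7]
width: 0.356
gripper_force: 10.0
```

Run:
```python
from cell import *
import cv2,numpy as np
a=get_image('top')[60:240,230:430];b=get_image('side')[90:290,240:450]
cv2.imwrite('pics/m1.png',np.hstack([cv2.resize(a,(400,360)),cv2.resize(b,(378,360))]))
s=observe();print(s['joints'],s['position'],s['width'])
```

```text
[-0.30900025  0.38858047  0.4023897   1.81167579 -0.18067987  0.97805857
  1.41729394] [ 0.56044085 -0.04602494  0.15667096] 0.35557763163364037
```

View pics/m1.png

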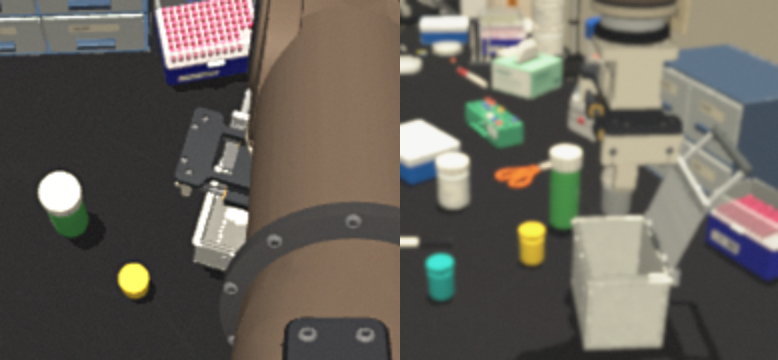

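The white vial is gone from the bench and is held at about (615,205) in the composite's side half. I'll check where it sits relative to the bin by projection.

Run:
```python
from h import *
P=[.5605,-.046,.1565]; u=proj('side',P)[0];print('side',(u-[240,90])*1.8+[400,0]); u=proj('top',P)[0];print('top',(u-[230,60])*2)
P=[.566,-.0486,.1]; u=proj('side',P)[0];print('rim centre side',(u-[240,90])*1.8+[400,0]);
```

```text
side [617.11610206 201.48153796]
top [268.19357321 211.4212708 ]
rim centre side [618.9149509  243.92971125]
```

Emit:
apply_moves:
  motion:
    - {"x": 0, "y": 0, "z": -4, "yaw": 0, "hand": -1}
    - {"x": 0, "y": 0, "z": -7, "yaw": 0, "hand": -1}
    - {"x": 0, "y": 0, "z": -9, "yaw": 0, "hand": -1}
    - {"x": 0, "y": 0, "z": -9, "yaw": 0, "hand": -1}
    - {"x": 0, "y": 0, "z": -9, "yaw": 0, "hand": 0}
    - {"x": 0, "y": 0, "z": -9, "yaw": 0, "hand": 0}
    - {"x": 0, "y": 0, "z": -9, "yaw": 0, "hand": 0}
    - {"x": 0, "y": 0, "z": -9, "yaw": 0, "hand": 0}

```text
clock: 6.1
position: [0.5612, -0.0473, 0.0672]
ee_rot: [0.505, 3.1, 0.0]
force: [0.2, -0.6, 0.3]
width: 0.5
gripper_force: 0.0
```

Emit:
apply_moves:
  motion:
    - {"x": 0, "y": 0, "z": 3, "yaw": 0, "hand": 0}
    - {"x": 0, "y": 0, "z": 8, "yaw": 0, "hand": 0}
    - {"x": 0, "y": 0, "z": 13, "yaw": 0, "hand": 0}
    - {"x": -3, "y": 0, "z": 18, "yaw": 0, "hand": 0}
    - {"x": -7, "y": 1, "z": 23, "yaw": 0, "hand": 0}
    - {"x": -11, "y": 2, "z": 26, "yaw": 0, "hand": 0}
    - {"x": -15, "y": 3, "z": 26, "yaw": 0, "hand": 0}
    - {"x": -15, "y": 3, "z": 26, "yaw": 0, "hand": 0}
    - {"x": -15, "y": 3, "z": 26, "yaw": 0, "hand": 0}

```text
clock: 7.22
position: [0.4114, -0.0175, 0.3271]
ee_rot: [0.505, 3.1, 0.001]
force: [0.8, 0.4, -0.1]
width: 0.499
gripper_force: 0.0
```

Run:
```python
from cell import *
import cv2,numpy as np
a=get_image('top')[60:240,230:430];b=get_image('side')[90:290,240:450]
cv2.imwrite('pics/m2.png',np.hstack([cv2.resize(a,(400,360)),cv2.resize(b,(378,360))]))
s=observe();print(s['joints'],s['position'],s['width'],s['force'])
```

```text
[-0.48375972 -0.03766384  0.38750462  1.86020484  0.015133    1.31654215
  1.14668092] [ 0.41172498 -0.01762474  0.32667783] 0.49901045433786123 [-0.43241374  0.21218949  0.14976469]
```

View pics/m2.png

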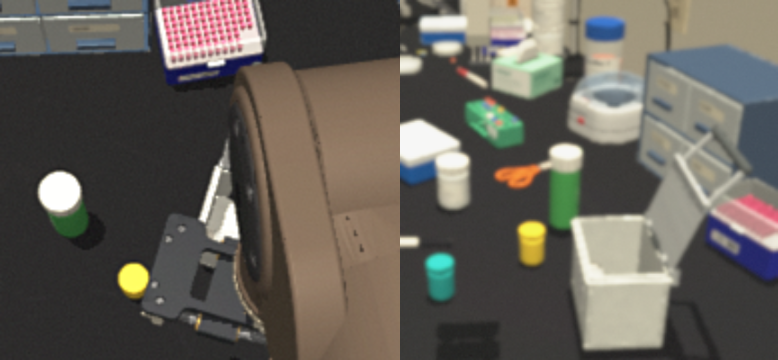

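The bin holds a whitish vial at about (595,270) in the side half, and the flap is still open. Next I rotate and go above the handle.

Emit:
apply_moves:
  motion:
    - {"x": 0, "y": 0, "z": 0, "yaw": -10, "hand": 0.2}
    - {"x": 0, "y": 0, "z": 0, "yaw": -20, "hand": 0.2}
    - {"x": 2, "y": 0, "z": 0, "yaw": -30, "hand": 0.2}
    - {"x": 5, "y": -1, "z": 0, "yaw": -40, "hand": 0.2}
    - {"x": 8, "y": -2, "z": 0, "yaw": -50, "hand": 0.2}
    - {"x": 11, "y": -3, "z": 0, "yaw": -60, "hand": 0.2}
    - {"x": 14, "y": -4, "z": 0, "yaw": -70, "hand": 0.2}
    - {"x": 17, "y": -5, "z": 0, "yaw": -80, "hand": 0.2}
    - {"x": 20, "y": -6, "z": 0, "yaw": -90, "hand": 0.2}
    - {"x": 20, "y": -6, "z": 0, "yaw": -90, "hand": 0.2}

```text
clock: 8.57
position: [0.6128, -0.0784, 0.3249]
ee_rot: [2.551, 1.832, -0.005]
force: [-0.8, -0.8, -1.1]
width: 0.6
gripper_force: 0.0
```

Run:
```python
from h import *
from cell import *
T=lambda u:(np.array(u)+.5)/4-.5+[270,85]
for u in((345,33),(564,90),(454.5,61.5)): print(atz('top',T(u),.2206))
print(observe()['position'],observe()['joints'])
S=lambda u:(np.array(u)+.5)/3.6-.5+[240,155]
print('side bar ends',S((622,30)),S((692,102)))
p=np.load('bin.npy');c,s=np.cos(p[2]),np.sin(p[2])
for q in(1.92,1.96):
  for y in(.052,-.052):
    x=.045-.135*np.cos(q)+.024*np.sin(q);z=.102+.135*np.sin(q)+.024*np.cos(q)
    print(q,y,proj('side',[p[0]+c*x-s*y,p[1]+s*x+c*y,z]))
```

```text
[ 0.69453467 -0.03039757  0.2206    ]
[ 0.66016397 -0.13802867  0.2206    ]
[ 0.67729356 -0.08438772  0.2206    ]
[ 0.61275783 -0.07839172  0.32485581] [-0.35636394  0.38222918  0.59198397  1.4250772  -0.20970522  1.40008655
 -0.08746971]
side bar ends [412.41666667 162.97222222] [431.86111111 182.97222222]
1.92 0.052 [[415.17501829 161.9113721 ]]
1.92 -0.052 [[432.3377588  183.78250808]]
1.96 0.052 [[417.17773998 163.13487941]]
1.96 -0.052 [[434.56504638 185.1154615 ]]
```

Emit:
apply_moves:
  motion:
    - {"x": 3, "y": -0.3, "z": 0, "yaw": 0, "hand": 0.2}
    - {"x": 6.2, "y": -0.7, "z": 0, "yaw": 0, "hand": 0.2}
    - {"x": 6.2, "y": -0.7, "z": 0, "yaw": 0, "hand": 0.2}
    - {"x": 6.2, "y": -0.7, "z": -4, "yaw": 0, "hand": 0.2}
    - {"x": 6.2, "y": -0.7, "z": -7, "yaw": 0, "hand": 0.2}
    - {"x": 6.2, "y": -0.7, "z": -10, "yaw": 0, "hand": 0.2}
    - {"x": 6.2, "y": -0.7, "z": -12.3, "yaw": 0, "hand": 0.2}
    - {"x": 6.2, "y": -0.7, "z": -12.3, "yaw": 0, "hand": 0.2}
    - {"x": 6.2, "y": -0.7, "z": -12.3, "yaw": 0, "hand": 0.2}

```text
clock: 9.7
position: [0.6732, -0.0845, 0.2051]
ee_rot: [2.549, 1.835, 0.001]
force: [-0.1, -0.4, 0.5]
width: 0.6
gripper_force: 0.0
```

Run:
```python
from cell import *
import cv2,numpy as np
a=get_image('top')[40:220,260:460];b=get_image('side')[90:250,310:470]
cv2.imwrite('pics/m3.png',np.hstack([cv2.resize(a,(400,360)),cv2.resize(b,(360,360))]))
s=observe();print(s['joints'],s['position'],s['width'],s['force'])
```

```text
[-0.29106556  0.55782633  0.55326841  1.45576904 -0.30195776  1.21108861
 -0.02272385] [ 0.67361581 -0.08463414  0.20538584] 0.6002502412074606 [-0.30636923 -1.24488964 -0.10645811]
```

View pics/m3.png

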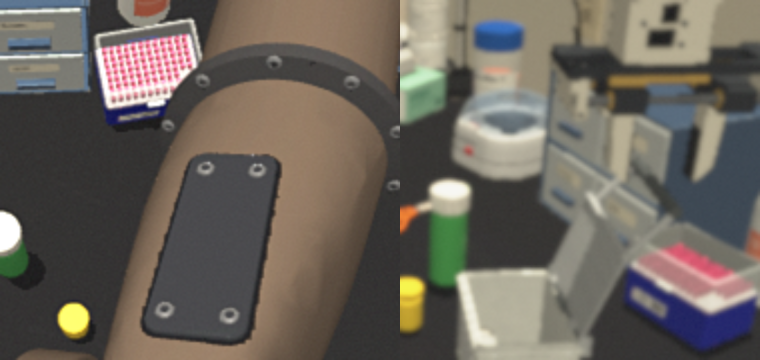

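The side view shows the fingers straddling the bar at about (655,185), so I close on it.

Emit:
apply_moves:
  newtons: 20
  motion:
    - {"x": 0, "y": 0, "z": -0.3, "yaw": 0, "hand": 0.2}
    - {"x": 0, "y": 0, "z": -0.3, "yaw": 0, "hand": -1}
    - {"x": 0, "y": 0, "z": -0.3, "yaw": 0, "hand": -1}
    - {"x": 0, "y": 0, "z": -0.3, "yaw": 0, "hand": -1}
    - {"x": 0, "y": 0, "z": -0.3, "yaw": 0, "hand": -1}
    - {"x": 0, "y": 0, "z": -0.3, "yaw": 0, "hand": -1}
    - {"x": 0, "y": 0, "z": -0.3, "yaw": 0, "hand": -1}

```text
clock: 10.68
position: [0.675, -0.085, 0.2024]
ee_rot: [2.547, 1.833, 0.005]
force: [2.9, -1.1, 5.3]
width: 0.017
gripper_force: 2.9
```

Run:
```python
from cell import *
import numpy as np
s=observe();print(s['position'],s['width'],s['force'],s['gripper_force'])
p=np.load('bin.npy');c,sn=np.cos(p[2]),np.sin(p[2])
def H(q):
    x=.045-.135*np.cos(q)+.024*np.sin(q);return np.array([c*x,sn*x,.102+.135*np.sin(q)+.024*np.cos(q)])*100
for q in np.r_[np.arange(1.92,.05,-.1),0.02,0,-.03]: print(round(q,2),(H(q)-H(1.92)).round(2))
```

```text
[ 0.67496446 -0.08503978  0.20242635] 0.017345130178158783 [ 2.89099754 -1.08007032  5.27433622] 2.8732446022331715
1.92 [0. 0. 0.]
1.82 [-1.15  0.39  0.63]
1.72 [-2.36  0.8   1.13]
1.62 [-3.61  1.23  1.5 ]
1.52 [-4.89  1.66  1.74]
1.42 [-6.18  2.1   1.84]
1.32 [-7.48  2.54  1.81]
1.22 [-8.77  2.98  1.64]
1.12 [-10.03   3.41   1.33]
1.02 [-11.26   3.82   0.9 ]
0.92 [-12.45   4.22   0.33]
0.82 [-13.57   4.61  -0.36]
0.72 [-14.62   4.96  -1.16]
0.62 [-15.59   5.29  -2.07]
0.52 [-16.47   5.59  -3.07]
0.42 [-17.26   5.86  -4.17]
0.32 [-17.93   6.09  -5.34]
0.22 [-18.49   6.28  -6.58]
0.12 [-18.93   6.42  -7.87]
0.02 [-19.25   6.53  -9.19]
0.0 [-19.29   6.55  -9.46]
-0.03 [-19.36   6.57  -9.87]
```

The gripper closed to under 2 mm, so the bar isn't between the pads. I'll look.

Run:
```python
from cell import *
import cv2,numpy as np
from h import *
b=get_image('side')[130:230,350:480]
b=cv2.resize(b,None,fx=6,fy=6,interpolation=3)
def d(P,col):
    u=(proj('side',P)[0]-[350,130]+.5)*6;cv2.circle(b,tuple(int(v) for v in u),5,col,2)
s=observe();P=np.array(s['position']);d(P,(0,0,255));d(P+[0,0,.019],(0,255,0))
cv2.imwrite('pics/m4.png',b)
for c in('side','top'): print([(r['p'],r['rect']) for r in recognise('flap_handle',c)])
```

```text
[(0.65, [378.2, 162.3, 438.4, 242.6])]
[]
```

View pics/m4.png

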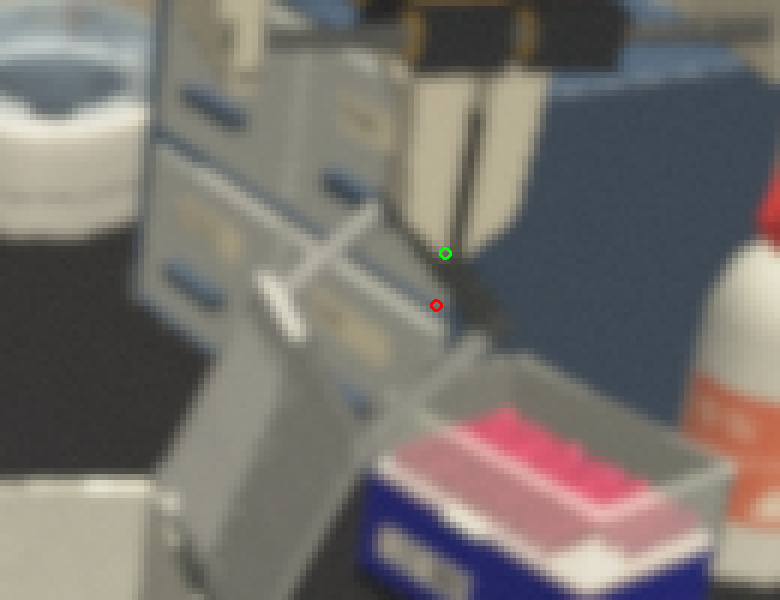

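The fingertips appear to rest on top of the bar, at about (460,255), with 5 N upward. I'll lift, open, go about 15 mm deeper and grip again.

Emit:
apply_moves:
  motion:
    - {"x": 0, "y": 0, "z": 1.5, "yaw": 0, "hand": -1}
    - {"x": 0, "y": 0, "z": 1.5, "yaw": 0, "hand": 0.3}
    - {"x": 0, "y": 0, "z": 1.5, "yaw": 0, "hand": 0.3}
    - {"x": 0, "y": 0, "z": 1.5, "yaw": 0, "hand": 0.3}
    - {"x": 0, "y": 0, "z": 1.5, "yaw": 0, "hand": 0.3}

```text
clock: 11.45
position: [0.6728, -0.0843, 0.2155]
ee_rot: [-2.55, -1.835, 0.001]
force: [0.5, -0.4, 0.3]
width: 0.394
gripper_force: 0.0
```

Run:
```python
from cell import *
import cv2,numpy as np
from h import *
b=get_image('side')[130:230,350:480]
b=cv2.resize(b,None,fx=6,fy=6,interpolation=3)
s=observe();P=np.array(s['position']);print(P,s['force'],s['width'])
p=np.load('bin.npy');c,sn=np.cos(p[2]),np.sin(p[2])
for o in(-.03,.03):
    u=(proj('side',P+[c*o,sn*o,0])[0]-[350,130]+.5)*6;cv2.circle(b,tuple(int(v) for v in u),5,(0,0,255),2)
cv2.imwrite('pics/m5.png',b)
for c in('side',):
  for q in('flap','flap_handle'): print([(r['p'],r['rect']) for r in recognise(q,c)])
```

```text
[ 0.67288761 -0.08431852  0.21555006] [ 0.18705133  0.09982974 -0.00337438] 0.4359503739435884
[(0.63, [377.9, 163.7, 435.1, 237.8])]
[(0.71, [378.0, 158.8, 439.6, 245.0])]
```

View pics/m5.png

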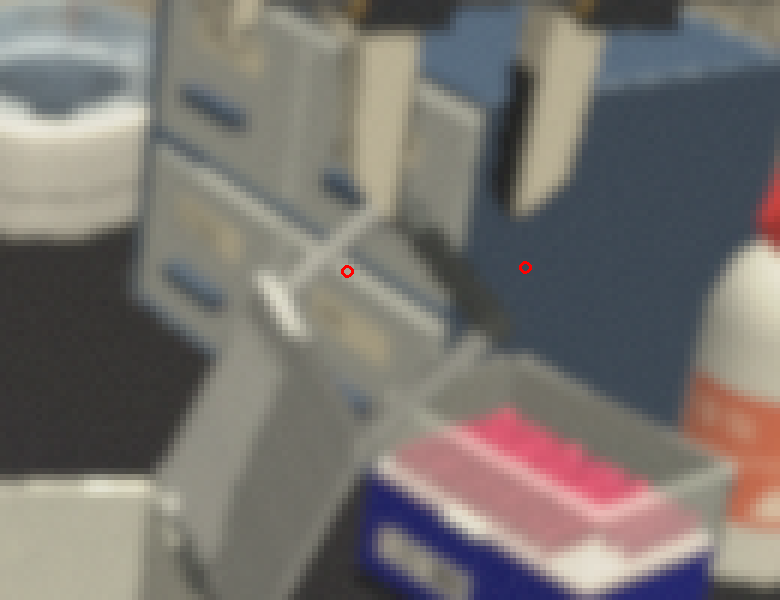

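The tips show about 20 mm above the reported TCP: they are at (385,212) and (522,212), against projections near y=268. The bar runs below them around (455,265), so I descend more and grip.

Emit:
apply_moves:
  newtons: 20
  motion:
    - {"x": 0, "y": 0, "z": -1, "yaw": 0, "hand": 0.3}
    - {"x": 0, "y": 0, "z": -2.2, "yaw": 0, "hand": 0.3}
    - {"x": 0, "y": 0, "z": -3.3, "yaw": 0, "hand": 0.3}
    - {"x": 0, "y": 0, "z": -3.3, "yaw": 0, "hand": 0.3}
    - {"x": 0, "y": 0, "z": -3.3, "yaw": 0, "hand": -1}
    - {"x": 0, "y": 0, "z": -3.3, "yaw": 0, "hand": -1}
    - {"x": 0, "y": 0, "z": -3.3, "yaw": 0, "hand": -1}
    - {"x": 0, "y": 0, "z": -3.3, "yaw": 0, "hand": -1}
    - {"x": 0, "y": 0, "z": -3.3, "yaw": 0, "hand": -1}
    - {"x": 0, "y": 0, "z": -3.3, "yaw": 0, "hand": -1}

```text
clock: 12.85
position: [0.6732, -0.0844, 0.183]
ee_rot: [2.55, 1.835, 0.0]
force: [0.9, -0.0, 0.7]
width: 0.125
gripper_force: 20.0
```

Emit:
apply_moves:
  motion:
    - {"x": -1.15, "y": 0.39, "z": 0.63, "yaw": 0, "hand": -1}
    - {"x": -2.36, "y": 0.8, "z": 1.13, "yaw": 0, "hand": -1}
    - {"x": -3.61, "y": 1.23, "z": 1.5, "yaw": 0, "hand": -1}
    - {"x": -4.89, "y": 1.66, "z": 1.74, "yaw": 0, "hand": -1}
    - {"x": -4.89, "y": 1.66, "z": 1.74, "yaw": 0, "hand": -1}

```text
clock: 13.48
position: [0.6231, -0.0672, 0.2008]
ee_rot: [-2.549, -1.835, -0.001]
force: [0.4, -0.1, 4.1]
width: 0.122
gripper_force: 20.0
```

Emit:
apply_moves:
  motion:
    - {"x": -1.29, "y": 0.44, "z": 0.1, "yaw": 0, "hand": -1}
    - {"x": -2.59, "y": 0.88, "z": 0.07, "yaw": 0, "hand": -1}
    - {"x": -3.88, "y": 1.32, "z": -0.1, "yaw": 0, "hand": -1}
    - {"x": -5.14, "y": 1.75, "z": -0.41, "yaw": 0, "hand": -1}
    - {"x": -6.37, "y": 2.16, "z": -0.84, "yaw": 0, "hand": -1}
    - {"x": -7.56, "y": 2.56, "z": -1.41, "yaw": 0, "hand": -1}
    - {"x": -8.68, "y": 2.95, "z": -2.1, "yaw": 0, "hand": -1}
    - {"x": -9.73, "y": 3.3, "z": -2.9, "yaw": 0, "hand": -1}
    - {"x": -9.73, "y": 3.3, "z": -2.9, "yaw": 0, "hand": -1}

```text
clock: 14.6
position: [0.5255, -0.0342, 0.1704]
ee_rot: [-2.548, -1.835, 0.002]
force: [0.4, 2.8, -0.7]
width: 0.118
gripper_force: 20.0
```

Emit:
apply_moves:
  motion:
    - {"x": -0.97, "y": 0.33, "z": -0.91, "yaw": 0, "hand": -1}
    - {"x": -1.85, "y": 0.63, "z": -1.91, "yaw": 0, "hand": -1}
    - {"x": -2.64, "y": 0.9, "z": -3.01, "yaw": 0, "hand": -1}
    - {"x": -3.31, "y": 1.13, "z": -4.18, "yaw": 0, "hand": -1}
    - {"x": -3.87, "y": 1.32, "z": -5.42, "yaw": 0, "hand": -1}
    - {"x": -4.31, "y": 1.46, "z": -6.71, "yaw": 0, "hand": -1}
    - {"x": -4.31, "y": 1.46, "z": -6.71, "yaw": 0, "hand": -1}

```text
clock: 15.48
position: [0.4843, -0.0204, 0.1033]
ee_rot: [2.549, 1.834, 0.001]
force: [7.2, 0.8, -3.7]
width: 0.124
gripper_force: 20.0
```

Emit:
apply_moves:
  motion:
    - {"x": -0.1, "y": 0.03, "z": -0.5, "yaw": 0, "hand": -1}
    - {"x": -0.2, "y": 0.07, "z": -0.9, "yaw": 0, "hand": -1}
    - {"x": -0.3, "y": 0.1, "z": -1.3, "yaw": 0, "hand": -1}
    - {"x": -0.3, "y": 0.1, "z": -1.5, "yaw": 0, "hand": -1}
    - {"x": -0.3, "y": 0.1, "z": -1.5, "yaw": 0, "hand": -1}

```text
clock: 16.1
position: [0.4817, -0.0194, 0.0894]
ee_rot: [2.549, 1.834, 0.002]
force: [4.0, 0.5, 5.4]
width: 0.122
gripper_force: 20.0
```

Emit:
apply_moves:
  motion:
    - {"x": 0, "y": 0, "z": -0.15, "yaw": 0, "hand": -1}
    - {"x": 0, "y": 0, "z": -0.3, "yaw": 0, "hand": -1}
    - {"x": 0, "y": 0, "z": -0.3, "yaw": 0, "hand": -1}
    - {"x": 0, "y": 0, "z": -0.3, "yaw": 0, "hand": -1}

```text
clock: 16.6
position: [0.4814, -0.0193, 0.0867]
ee_rot: [2.55, 1.835, 0.002]
force: [0.2, 1.8, 10.9]
width: 0.121
gripper_force: 20.0
```

Run:
```python
from cell import *
import cv2
b=get_image('side')[130:300,290:480]
cv2.imwrite('pics/m6.png',cv2.resize(b,None,fx=3.5,fy=3.5,interpolation=3))
s=observe();print(s['position'],s['force'])
```

```text
[ 0.48134147 -0.01924716  0.08670665] [ 1.71557952  1.59939818 12.41145611]
```

View pics/m6.png

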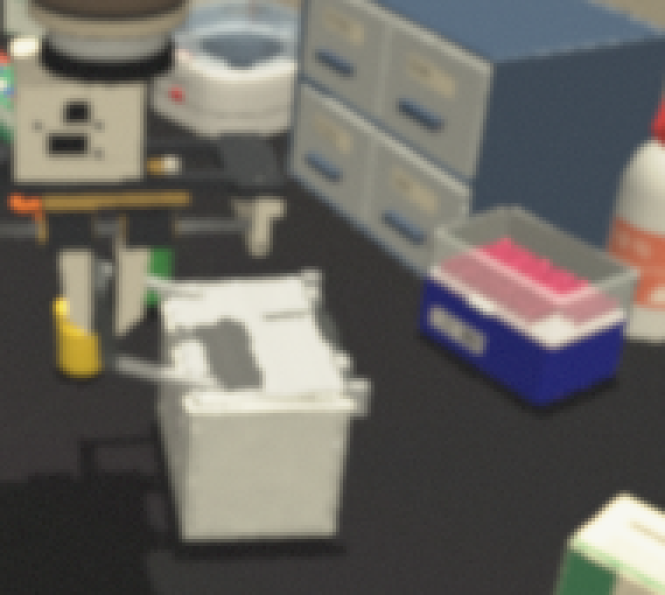

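The flap lies level on the bin, with the force showing contact at the stop. I release with a small opening and lift straight up.

Emit:
apply_moves:
  motion:
    - {"x": 0, "y": 0, "z": 0.1, "yaw": 0, "hand": -0.5}
    - {"x": 0, "y": 0, "z": 0.1, "yaw": 0, "hand": -0.5}
    - {"x": 0, "y": 0, "z": 0.1, "yaw": 0, "hand": -0.5}
    - {"x": 0, "y": 0, "z": 0.1, "yaw": 0, "hand": -0.5}
    - {"x": 0, "y": 0, "z": 1.5, "yaw": 0, "hand": -0.5}
    - {"x": 0, "y": 0, "z": 4, "yaw": 0, "hand": -0.5}
    - {"x": 0, "y": 0, "z": 8, "yaw": 0, "hand": -0.5}
    - {"x": 0, "y": 0, "z": 12, "yaw": 0, "hand": -0.5}
    - {"x": 0, "y": 0, "z": 16, "yaw": 0, "hand": -0.5}
    - {"x": 0, "y": 0, "z": 16, "yaw": 0, "hand": -0.5}

```text
clock: 17.9
position: [0.4826, -0.0194, 0.2497]
ee_rot: [2.548, 1.833, 0.009]
force: [0.7, 1.0, -0.7]
width: 0.249
gripper_force: 0.0
```

Run:
```python
from cell import *
import cv2
b=get_image('side')[130:300,290:480]
cv2.imwrite('pics/m7.png',cv2.resize(b,None,fx=3.5,fy=3.5,interpolation=3))
s=observe();print(s['position'],s['force'],s['width'])
```

```text
[ 0.48152718 -0.01923195  0.24790658] [-0.08059306 -0.09473175 -0.86840704] 0.24521875983127525
```

View pics/m7.png

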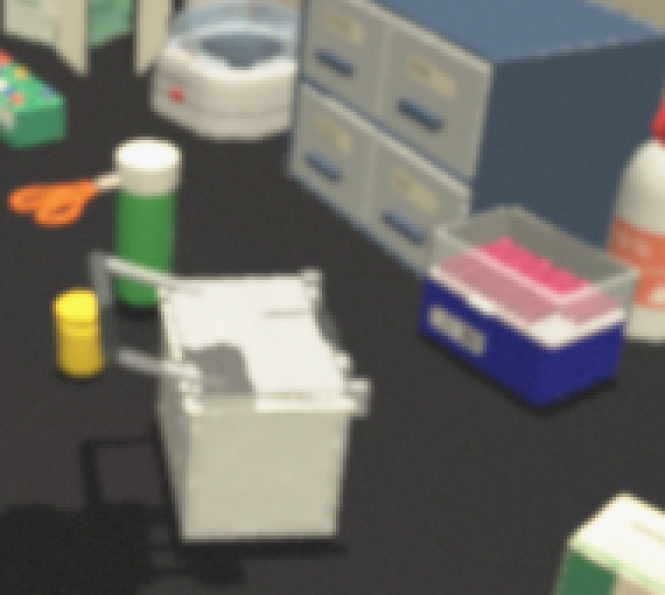

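The flap is shut and the gripper is clear of everything, so I hand in.

```bash
python3 -c "
from cell import *;print(sign_off())"
```

```text
the job is handed in; nothing more can be done
None
```

The vial is in the bin and the flap was eased fully shut and released without slamming; I handed the job in at about 18 s and got no verdict back.

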